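# Reverse the counter tray

## Robot

A 6-joint arm with a two-finger parallel gripper is mounted at the origin on a cart in front of the work surface, level with it; the furniture and walls round the work are solid. World frame = base frame: x ahead of the robot, y to its left, z up, the work surface at z = 0. Lengths are in m, angles in rad, forces in N, time in s.
With the tool pointing down it reaches from about 0.35 to 0.975 m from the base axis. Payload 4.9 kg.
Tool frame: the origin (TCP) lies midway between the tips of the shut fingers; the grasp point (between the pads) lies 19 mm behind it; z points along the fingers, y is the line along which they close (so a half turn about z gives the same grasp; the last joint's range is limited). The gripper opens to 85 mm and grips with 20 to 120 N. Pads are 22 mm wide; open, the fingers measure 114 mm over their backs; the gripper's body (76 mm by 85 mm) begins 54 mm behind the grasp point. The pads swing forward as they close: fully open they stand 13 mm farther back than shut.
Start: joints at [1.194, 0.053, 1.613, -0, 1.476, -0.119], TCP at [0.159, 0.604, 0.231] pointing down, gripper open.
Joint ranges: [-3.01, 3.01], [-1.01, 2.22], [0.06, 2.58], [-1.02, 4.17], [0.09, 2.62], [-3.14, 3.14]. Speed limits (rad/s): [2.57, 2.57, 3.14, 3.14, 3.14, 3.14].

## Interface

Orientations are given as a rotation vector (axis times angle).
In Python, from station import ctrl gives the robot as it stands.
- The arm moves only by the tool step_arm, never from a script. Its argument "targets" is a list of rows, each an object with "travel": the shift along the world's x, y, z as a fraction of full scale, a list of three; "angular": the turn, a rotation vector about the world's x, y, z as a fraction of full scale, a list of three; "gripper": the opening, from 0 (shut) to 1 (fully open). In form: [{"travel": [x, y, z], "angular": [rx, ry, rz], "gripper": gripper}, ...]. A call has 1 to 10 rows; each row is the pose to reach, as a shift and turn from the pose commanded when the call began; what a row does not reach only later rows make up. Full scale, the value 1, is 0.6 m for a shift and pi/4 rad for a turn. A row lasts 1/10 s, in which the tool goes at most 50 mm and 8.59 degrees, less where a joint would pass 70% of its speed; a pose out of reach is approached as far as the arm can. A call with a number of a shift or a turn outside -1 to 1 is refused whole. A call with a gripper value outside its range is refused whole. The fingers move at their own pace and stop on an object; "squeeze" is the grip in N (left out, the last holds). Time passes only in rows, so rows that repeat a pose let the fingers close. It gives the time, the measured TCP pose, the force, the opening and the grip force at its end, in the units of the state.
- ctrl.get_obs(): the state, without advancing time (a new reading comes with each control period).
- ctrl.get_image(name): name is "scene" or "top" or "wrist"; returns a dict with "img" (480x640x3 uint8, red, green, blue), "fx", "fy", "cx", "cy" (pixels), "rvec" (rotation vector, rad) and "tvec" (3), from world to camera coordinates, as OpenCV has them. Camera axes: x right, y down, z forward; pixel columns grow to the right and rows downward; lengths in m; the calibration is good to about 2 mm. A picture is of the moment at which its call begins. There is no depth.
- ctrl.finish_job(): hands the job in; it is judged then, once.
The state is a dict: "t": time; "q": joint angles; "dq": joint speeds; "effort": joint torques, N m; "tool_pos": TCP position; "tool_rot": TCP orientation; "contact_force": force on the tool from outside, world axes, zero at the start; "wrist_torque": the same for the moment, N m; "opening": finger opening in m; "grip_force": force on a finger pad.
Only numpy, scipy, OpenCV 4.12 (cv2) and the standard library are available. Lean on these libraries where they do the work, as an engineer would, in place of code of your own. Each camera call takes 0.05 s, during which the arm holds its last target. There are 200 camera calls.

## Task

Move the four things from the old tray to the empty new tray, one in the middle of each bay, standing upright and flat as they stand now, and in the reverse order: what is in the leftmost bay of the old tray goes into the rightmost bay of the new one, and so on, so that a colleague facing you across the counter finds them in the order you see now. Do not tip any of them over on the way.

Things in the scene. Friction and masses are not known exactly. Their poses are not given: they have to be found in the camera images.
- old_tray: Grey plastic tray, full at the start. 106 x 293 mm, fixed. Origin: centre of its underside, on the counter; x away from the robot, y along the row to the robot's left (turned up to 0.2 rad). 4 bays centred at x 0, y +108, +36, -36, -108 mm (left to right), each 96 (x) x 67 (y) mm inside; things stand on grey felt 9 mm above the counter; walls 5 mm thick, tops 14 mm above the counter.
- new_tray: Pale wooden tray, empty at the start. 106 x 293 mm, fixed. Origin: centre of its underside, on the counter; x away from the robot, y along the row to the robot's left (turned up to 0.2 rad). 4 bays centred at x 0, y +108, +36, -36, -108 mm (left to right), each 96 (x) x 67 (y) mm inside; things stand on grey felt 9 mm above the counter; walls 5 mm thick, tops 14 mm above the counter.
- stamp: Rubber stamp, upright: a black block 26 x 58 mm, 14 mm high, with a round wooden grip above it, up to 32 mm across and 72 mm high in all; 40 to 85 g. Origin at the centre of its underside, z up, y along the 58 mm side (which lies across the row, along the tray's x, and can stay so). Pinch the wooden grip at about 48 mm above its underside.
- pot: Round white cream pot with its lid on (fixed), 54 mm diameter, 43 mm high, 45 to 95 g. Origin at the centre of its underside, z up; any yaw. Pinch across the diameter about 33 mm above its underside, with the fingers closing along the row or across it.
- carton: Small printed card box, 31 x 81 mm, 46 mm high, rigid, 30 to 60 g. Origin at the centre of its underside, z up, y along the 81 mm side (which lies across the row, along the tray's x; it fits a bay only that way). Pinch its 31 mm width about 33 mm above its underside, fingers closing along the row.
- roll_mid (a point): Paper roll of coins standing on end, a plain cylinder 27 mm across and 74 mm high, 125 to 250 g. The point is the middle of the cylinder, 37 mm above its lower end; its own y axis points up along the cylinder, its x and z axes lie level. Pinch its 27 mm diameter about 48 mm above its lower end.
- stamp_pad: Thin grey felt pad, 90 x 61 x 3 mm, fixed in the bay of the old tray in which the stamp stands at the start. It never moves, so it shows from which bay the stamp came. Origin at the centre of its underside, at the bay's centre; axes parallel to the old tray's.
- pot_pad: Thin grey felt pad, 90 x 61 x 3 mm, fixed in the bay of the old tray in which the pot stands at the start. It never moves, so it shows from which bay the pot came. Origin at the centre of its underside, at the bay's centre; axes parallel to the old tray's.
- carton_pad: Thin grey felt pad, 90 x 61 x 3 mm, fixed in the bay of the old tray in which the carton stands at the start. It never moves, so it shows from which bay the carton came. Origin at the centre of its underside, at the bay's centre; axes parallel to the old tray's.
- roll_pad: Thin grey felt pad, 90 x 61 x 3 mm, fixed in the bay of the old tray in which the coin roll stands at the start. It never moves, so it shows from which bay the coin roll came. Origin at the centre of its underside, at the bay's centre; axes parallel to the old tray's.
Mind the look-alikes: they are no part of the job. What is shaped like the pot but orange is not meant. What is shaped like the part that bears roll_mid but purple is not meant.

How it is judged:
At the end, for the whole second after the job is handed in: Each thing stands in the new tray in the bay opposite in order to that of its pad in the old tray (leftmost to rightmost and so on): within 15 mm of the bay's centre along the row and 20 mm across it, resting on the bay's surface within 4 mm of height, upright within 0.1 rad and at rest (((y of stamp_pad in the frame of old_tray between -0.128 and -0.088 m and y of stamp in the frame of new_tray between 0.093 and 0.123 m) or (y of stamp_pad in the frame of old_tray between -0.056 and -0.016 m and y of stamp in the frame of new_tray between 0.021 and 0.051 m) or (y of stamp_pad in the frame of old_tray between 0.016 and 0.056 m and y of stamp in the frame of new_tray between -0.051 and -0.021 m) or (y of stamp_pad in the frame of old_tray between 0.088 and 0.128 m and y of stamp in the frame of new_tray between -0.123 and -0.093 m)) and x of stamp in the frame of new_tray between -0.02 and 0.02 m and z of stamp in the frame of new_tray between 0.005 and 0.013 m and angle between each of stamp, pot, carton's own z axis and vertical below 0.1 rad and linear speed of each of stamp, pot, carton below 0.02 m/s and ((y of pot_pad in the frame of old_tray between -0.128 and -0.088 m and y of pot in the frame of new_tray between 0.093 and 0.123 m) or (y of pot_pad in the frame of old_tray between -0.056 and -0.016 m and y of pot in the frame of new_tray between 0.021 and 0.051 m) or (y of pot_pad in the frame of old_tray between 0.016 and 0.056 m and y of pot in the frame of new_tray between -0.051 and -0.021 m) or (y of pot_pad in the frame of old_tray between 0.088 and 0.128 m and y of pot in the frame of new_tray between -0.123 and -0.093 m)) and x of pot in the frame of new_tray between -0.02 and 0.02 m and z of pot in the frame of new_tray between 0.005 and 0.013 m and ((y of carton_pad in the frame of old_tray between -0.128 and -0.088 m and y of carton in the frame of new_tray between 0.093 and 0.123 m) or (y of carton_pad in the frame of old_tray between -0.056 and -0.016 m and y of carton in the frame of new_tray between 0.021 and 0.051 m) or (y of carton_pad in the frame of old_tray between 0.016 and 0.056 m and y of carton in the frame of new_tray between -0.051 and -0.021 m) or (y of carton_pad in the frame of old_tray between 0.088 and 0.128 m and y of carton in the frame of new_tray between -0.123 and -0.093 m)) and x of carton in the frame of new_tray between -0.02 and 0.02 m and z of carton in the frame of new_tray between 0.005 and 0.013 m and ((y of roll_pad in the frame of old_tray between -0.128 and -0.088 m and y of roll_mid in the frame of new_tray between 0.093 and 0.123 m) or (y of roll_pad in the frame of old_tray between -0.056 and -0.016 m and y of roll_mid in the frame of new_tray between 0.021 and 0.051 m) or (y of roll_pad in the frame of old_tray between 0.016 and 0.056 m and y of roll_mid in the frame of new_tray between -0.051 and -0.021 m) or (y of roll_pad in the frame of old_tray between 0.088 and 0.128 m and y of roll_mid in the frame of new_tray between -0.123 and -0.093 m)) and x of roll_mid in the frame of new_tray between -0.02 and 0.02 m and z of roll_mid in the frame of new_tray between 0.042 and 0.05 m and angle between roll_mid's own y axis and vertical below 0.1 rad); the robot touches nothing.
It fails at once if one of the four things is tipped over (leans more than 0.7 rad) (angle between any of stamp, pot, carton's own z axis and vertical above 0.7 rad or angle between roll_mid's own y axis and vertical above 0.7 rad).
It also fails if it takes over 120 s, if anything falls off the work surface, if the arm or the gripper's body presses on something with over 40 N, if the wrist force passes 120 N, or if a joint passes its speed limit or range.

## Working session

There is one attempt and no reset: what is moved stays moved. The work goes in short steps, Python scripts to look and compute and a tool call to move; the robot and the scene stay as the last step left them, time stands still between calls to the robot, and variables do not carry over. Pictures are saved under pics/ and viewed, at most 14 in all, crops included, and the job is handed in when it is done.

Besides the shell and the picture viewer there is one more tool, called after ">>>" as a command line: name --argument value ..., lists and objects as JSON in quotes. step_arm: Moves the arm, as the interface text tells. Its arguments: {"type":"object","properties":{"targets":{"type":"array"},"squeeze":{"type":"number"}},"required":["targets"]}

```bash
mkdir -p pics; python3 - <<'E'
from station import ctrl
import cv2
o=ctrl.get_obs();print({k:o[k] for k in('t','tool_pos','tool_rot','opening')})
for n in('top','scene'):
    d=ctrl.get_image(n);cv2.imwrite(f'pics/{n}0.png',d['img'][:,:,::-1]);print(n,d['fx'],d['fy'],d['cx'],d['cy'],d['rvec'],d['tvec'])
E
```

```text
{'t': 0.0, 'tool_pos': array([0.15908763, 0.603785  , 0.23006951]), 'tool_rot': array([-4.03669491e-01, -3.11504278e+00,  3.09454129e-03]), 'opening': 0.08555532356141408}
top 507.8183298986405 507.8183298986405 316.1795548474383 250.8519022314614 [ 2.17362057 -2.05018254  0.21116035] [-0.14402268  0.4464429   1.07115057]
scene 527.7774571827687 527.7774571827687 310.9541229671721 229.18096583754127 [ 1.94595747 -0.55036021  0.36962493] [-0.44171417  0.11446375  0.87531553]
```

View pics/top0.png

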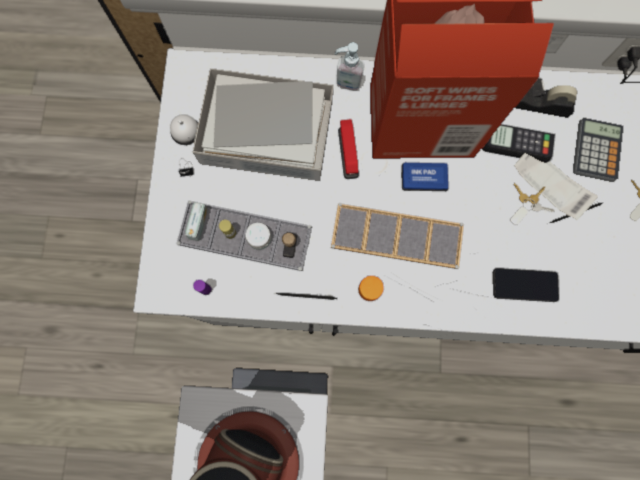

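View pics/scene0.png

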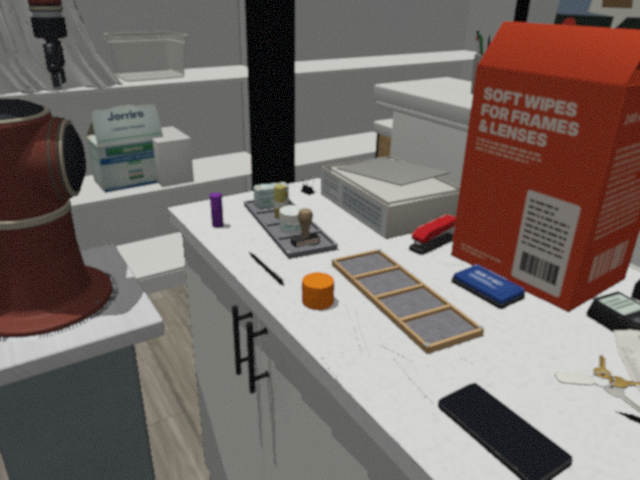

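The top view shows the old tray, left to right, with carton (193,220), gold coin roll (228,228), white pot (258,235) and stamp (290,243). The empty new tray is at (397,236). Two look-alikes are to be ignored: the purple cylinder (202,287) and the orange pot (371,288). The next crop is to confirm this and measure.

```bash
cat > h.py <<'E'
import cv2,numpy as np
from station import ctrl
def cam(n):
    d=ctrl.get_image(n);R=cv2.Rodrigues(np.array(d['rvec'],float))[0];t=np.array(d['tvec'],float).ravel()
    K=np.array([[d['fx'],0,d['cx']],[0,d['fy'],d['cy']],[0,0,1]]);return d['img'],K,R,t
def w(c,u,v,z):
    _,K,R,t=c;r=R.T@np.linalg.inv(K)@[u,v,1];o=-R.T@t;return o+r*(z-o[2])/r[2]
def px(c,p):
    _,K,R,t=c;q=K@(R@np.array(p,float)+t);return q[:2]/q[2]
def crop(c,x0,y0,x1,y1,s,f):
    cv2.imwrite(f,cv2.resize(c[0][y0:y1,x0:x1,::-1],None,fx=s,fy=s,interpolation=cv2.INTER_CUBIC))
E
python3 - <<'E'
from h import *
c=cam('top')
crop(c,170,190,320,280,5,'pics/old.png');crop(c,322,195,472,275,5,'pics/new.png')
print(-c[2].T@c[3]); s=cam('scene');print(-s[2].T@s[3])
for p in [(0,0,0),(.5,0,0),(.159,.604,.23)]:print(px(c,p),px(s,p))
E
```

```text
[ 0.22909998 -0.12855791  1.13947506]
[-0.02704742 -0.86427065  0.47612531]
[247.90030599 462.50458092] [ 44.61955636 298.19766253]
[266.37703663 232.46105567] [302.48214058 233.05972678]
[-107.45522421  371.46884115] [61.1525123  90.67634176]
```

View pics/old.png

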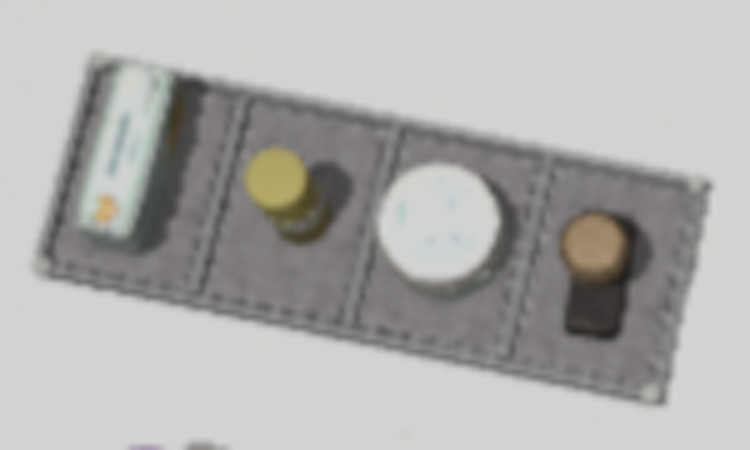

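View pics/new.png

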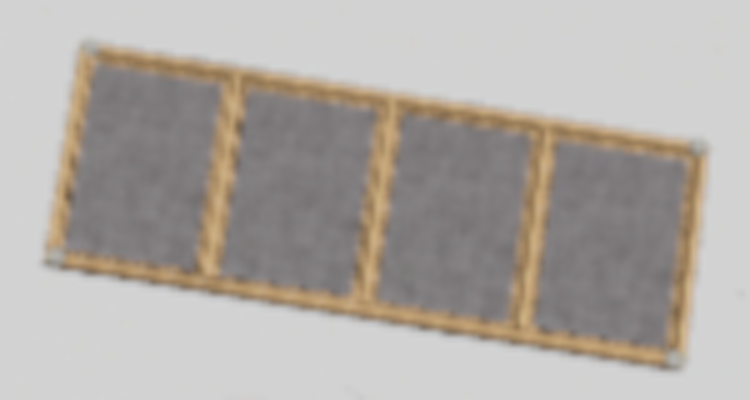

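The crops confirm the order: carton, gold roll, white pot, stamp. The purple and orange things lie outside the tray and are not the ones meant. Old tray corners in the crop are (93,55), (708,183), (662,400), (38,270). New tray corners are (82,43), (707,142), (682,366), (45,262).

```bash
cat > m.py <<'E'
from h import *
c=cam('top')
f=lambda x,y,o,z:w(c,(x+.5)/5-.5+o[0],(y+.5)/5-.5+o[1],z)
O=(170,190);N=(322,195)
loc=np.array([(53,146.5),(53,-146.5),(-53,-146.5),(-53,146.5)])/1000
def tray(P,o):
    A=np.array([f(x,y,o,.014)[:2] for x,y in P]);m=A.mean(0);B=A-m
    th=np.arctan2((loc[:,0]*B[:,1]-loc[:,1]*B[:,0]).sum(),(loc*B).sum())
    R=np.array([[np.cos(th),-np.sin(th)],[np.sin(th),np.cos(th)]])
    print('tray',m.round(4),th.round(4),'res mm',((A-m-loc@R.T)*1000).round(1).tolist())
    b=[m+R@[0,y] for y in(.108,.036,-.036,-.108)];print(np.round(b,4).tolist());return m,R,th
o=tray([(93,55),(708,183),(662,400),(38,270)],O);n=tray([(82,43),(707,142),(682,366),(45,262)],N)
ca=np.array([f(x,y,O,.056)[:2] for x,y in[(118,65),(172,72),(133,238),(78,228)]])
print('carton edges',np.linalg.norm(np.diff(ca,axis=0),axis=1),'yaw',[np.arctan2(-(d[1]),d[0])*-1 for d in(ca[0]-ca[3],ca[1]-ca[2])])
for k,p in dict(carton=ca.mean(0),roll=f(276,178,O,.084)[:2],pot=f(440,222,O,.053)[:2],stamp=f(594,247,O,.082)[:2]).items():
    print(k,p.round(4),'in tray',(o[1].T@(p-o[0])).round(4))
E
python3 m.py
```

```text
tray [0.4884 0.048 ] -0.1495 res mm [[-1.1, -0.5], [-1.6, 2.1], [1.7, 0.9], [1.1, -2.5]]
[[0.5045, 0.1548], [0.4938, 0.0836], [0.483, 0.0124], [0.4723, -0.0588]]
tray [ 0.5082 -0.2995] -0.1062 res mm [[-0.8, -1.7], [-0.1, 1.5], [0.5, 1.5], [0.4, -1.3]]
[[0.5197, -0.1921], [0.512, -0.2637], [0.5044, -0.3353], [0.4968, -0.4069]]
carton edges [0.02433014 0.07688898 0.02471484] yaw [np.float64(-0.12634456241058817), np.float64(-0.12091720222983092)]
carton [0.5064 0.1538] in tray [0.0021 0.1073]
roll [0.4908 0.0807] in tray [-0.0025  0.0327]
pot [0.4828 0.013 ] in tray [-0.0003 -0.0354]
stamp [ 0.4689 -0.0573] in tray [-0.0036 -0.107 ]
```

>>> step_arm --targets '[{"travel": [0.05,-0.05,0],"angular": [0,0,0.163],"gripper": 0.6},{"travel": [0.1,-0.11,0],"angular": [0,0,0.163],"gripper": 0.6},{"travel": [0.16,-0.17,0],"angular": [0,0,0.163],"gripper": 0.6},{"travel": [0.21,-0.23,0],"angular": [0,0,0.163],"gripper": 0.6},{"travel": [0.26,-0.28,0],"angular": [0,0,0.163],"gripper": 0.6},{"travel": [0.31,-0.34,0],"angular": [0,0,0.163],"gripper": 0.6},{"travel": [0.36,-0.4,0],"angular": [0,0,0.163],"gripper": 0.6},{"travel": [0.4,-0.45,0],"angular": [0,0,0.163],"gripper": 0.6},{"travel": [0.4,-0.45,0],"angular": [0,0,0.163],"gripper": 0.6},{"travel": [0.4,-0.45,0],"angular": [0,0,0.163],"gripper": 0.6}]'

```text
t: 1.25
tool_pos: [0.3996, 0.3339, 0.2312]
tool_rot: [-0.207, -3.134, -0.001]
contact_force: [-0.4, -0.0, -0.1]
opening: 0.0514
grip_force: 0.0
```

>>> step_arm --targets '[{"travel": [0.04,-0.07,-0.03],"angular": [0,0,0],"gripper": 0.6},{"travel": [0.08,-0.13,-0.06],"angular": [0,0,0],"gripper": 0.6},{"travel": [0.12,-0.2,-0.1],"angular": [0,0,0],"gripper": 0.6},{"travel": [0.16,-0.26,-0.13],"angular": [0,0,0],"gripper": 0.6},{"travel": [0.177,-0.3,-0.15],"angular": [0,0,0],"gripper": 0.6},{"travel": [0.177,-0.3,-0.15],"angular": [0,0,0],"gripper": 0.6},{"travel": [0.177,-0.3,-0.15],"angular": [0,0,0],"gripper": 0.6}]'

```text
t: 1.95
tool_pos: [0.5051, 0.1553, 0.141]
tool_rot: [-0.203, -3.134, -0.001]
contact_force: [-0.4, -0.6, 0.5]
opening: 0.0511
grip_force: 0.0
```

```bash
python3 - <<'E'
from h import *
o=ctrl.get_obs();print(o['tool_pos'],o['tool_rot'])
c=cam('wrist');cv2.imwrite('pics/w1.png',c[0][:,:,::-1])
for p in[(.506,.154,.056),(.4908,.0807,.084),(.4828,.013,.053)]:print(px(c,p))
E
```

```text
[0.50508553 0.15532617 0.14101921] [-2.02853408e-01 -3.13393541e+00 -8.49627744e-04]
[321.8184175  243.69535277]
[183.89440013 251.57829806]
[ 90.10701871 234.42592217]
```

View pics/w1.png

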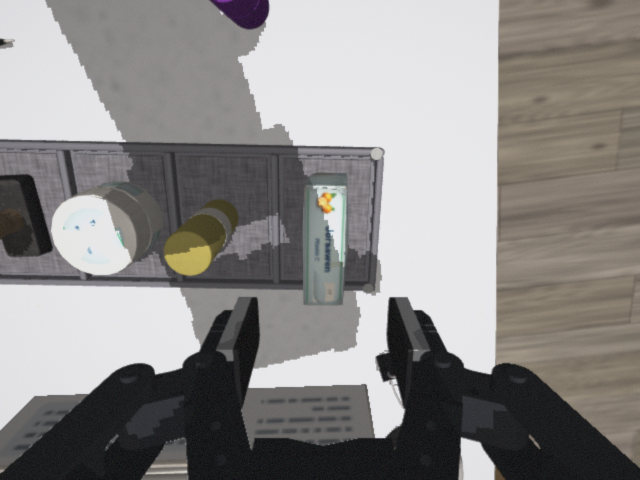

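The wrist view puts the carton's top at (324,245), with (322,244) predicted. The roll's top is at (189,254) and the pot's lid at (90,234). All agree within about 2 mm, so I'm descending on the carton.

>>> step_arm --targets '[{"travel": [0,0,-0.04],"angular": [0,0,0],"gripper": 0.6},{"travel": [0,0,-0.08],"angular": [0,0,0],"gripper": 0.6},{"travel": [0,0,-0.12],"angular": [0,0,0],"gripper": 0.6},{"travel": [0,0,-0.16],"angular": [0,0,0],"gripper": 0.6},{"travel": [0,0,-0.19],"angular": [0,0,0],"gripper": 0.6},{"travel": [0,0,-0.193],"angular": [0,0,0],"gripper": 0.6},{"travel": [0,0,-0.193],"angular": [0,0,0],"gripper": 0.3},{"travel": [0,0,-0.193],"angular": [0,0,0],"gripper": 0.1},{"travel": [0,0,-0.193],"angular": [0,0,0],"gripper": 0.1},{"travel": [0,0,-0.193],"angular": [0,0,0],"gripper": 0.1}]' --squeeze 25

```text
t: 3.0
tool_pos: [0.5066, 0.1548, 0.027]
tool_rot: [0.203, 3.133, 0.001]
contact_force: [-0.9, 1.6, 2.7]
opening: 0.0302
grip_force: 28.6
```

>>> step_arm --targets '[{"travel": [0,0,0],"angular": [0,0,0],"gripper": 0.1},{"travel": [0,0,0],"angular": [0,0,0],"gripper": 0.1}]'

```text
t: 3.2
tool_pos: [0.5066, 0.1547, 0.027]
tool_rot: [0.204, 3.133, 0.002]
contact_force: [-1.4, 0.7, 6.1]
opening: 0.03
grip_force: 28.8
```

>>> step_arm --targets '[{"travel": [0,0,0.02],"angular": [0,0,0],"gripper": 0.1},{"travel": [0,0,0.06],"angular": [0,0,0],"gripper": 0.1},{"travel": [0,0,0.12],"angular": [0,0,0],"gripper": 0.1},{"travel": [0,0,0.17],"angular": [0,0,0],"gripper": 0.1},{"travel": [0,0,0.2],"angular": [0,0,0],"gripper": 0.1},{"travel": [0,-0.03,0.2],"angular": [0,0,0],"gripper": 0.1},{"travel": [0,-0.08,0.2],"angular": [0,0,0],"gripper": 0.1},{"travel": [0,-0.14,0.2],"angular": [0,0,0],"gripper": 0.1},{"travel": [0,-0.2,0.2],"angular": [0,0,0],"gripper": 0.1},{"travel": [0,-0.26,0.2],"angular": [0,0,0],"gripper": 0.1}]'

```text
t: 4.2
tool_pos: [0.5051, -0.0032, 0.146]
tool_rot: [0.203, 3.135, -0.001]
contact_force: [0.6, -0.2, -0.8]
opening: 0.0302
grip_force: 28.2
```

>>> step_arm --targets '[{"travel": [0,-0.07,0],"angular": [0,0,0.031],"gripper": 0.1},{"travel": [0,-0.14,0],"angular": [0,0,0.031],"gripper": 0.1},{"travel": [0,-0.21,0],"angular": [0,0,0.031],"gripper": 0.1},{"travel": [0,-0.28,0],"angular": [0,0,0.031],"gripper": 0.1},{"travel": [0,-0.35,0],"angular": [0,0,0.031],"gripper": 0.1},{"travel": [0,-0.42,0],"angular": [0,0,0.031],"gripper": 0.1},{"travel": [0,-0.49,0],"angular": [0,0,0.031],"gripper": 0.1},{"travel": [-0.01,-0.56,0],"angular": [0,0,0.031],"gripper": 0.1},{"travel": [-0.016,-0.62,0],"angular": [0,0,0.031],"gripper": 0.1},{"travel": [-0.016,-0.65,0],"angular": [0,0,0.031],"gripper": 0.1}]'

```text
t: 5.2
tool_pos: [0.4949, -0.3945, 0.1458]
tool_rot: [-0.17, -3.137, 0.001]
contact_force: [0.2, -0.0, -0.1]
opening: 0.0302
grip_force: 28.2
```

>>> step_arm --targets '[{"travel": [0,-0.026,0],"angular": [0,0,0],"gripper": 0.1},{"travel": [0,-0.026,0],"angular": [0,0,0],"gripper": 0.1},{"travel": [0,-0.026,0],"angular": [0,0,0],"gripper": 0.1}]'

```text
t: 5.5
tool_pos: [0.4961, -0.4063, 0.1454]
tool_rot: [-0.165, -3.137, -0.002]
contact_force: [0.5, 0.3, -1.2]
opening: 0.0299
grip_force: 28.2
```

```bash
python3 - <<'E'
from h import *
o=ctrl.get_obs();print(o['tool_pos'],o['tool_rot'])
c=cam('wrist');cv2.imwrite('pics/w2.png',c[0][:,:,::-1])
for p in[(.4968,-.4069,.009)]:print(px(c,p))
E
```

```text
[ 0.49613698 -0.40629772  0.14537834] [-1.64565075e-01 -3.13695576e+00 -1.51119465e-03]
[322.75349131 219.13695172]
```

View pics/w2.png

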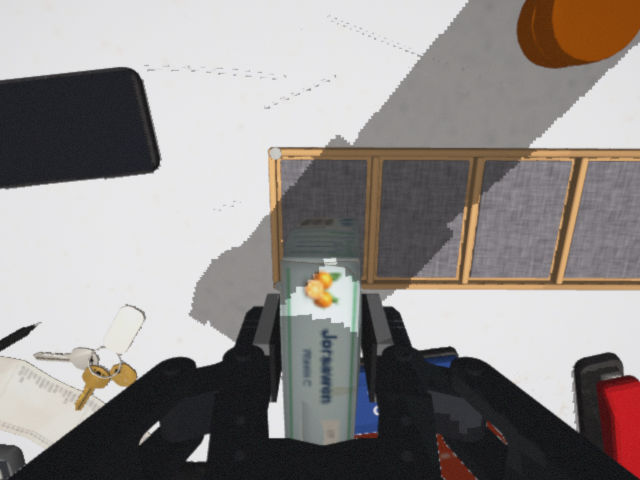

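The wrist view shows the rightmost bay's centre at (323,218), with (323,219) predicted. The carton is held straight, so I'm lowering it.

>>> step_arm --targets '[{"travel": [0,0,-0.04],"angular": [0,0,0],"gripper": 0.1},{"travel": [0,0,-0.08],"angular": [0,0,0],"gripper": 0.1},{"travel": [0,0,-0.12],"angular": [0,0,0],"gripper": 0.1},{"travel": [0,0,-0.15],"angular": [0,0,0],"gripper": 0.1},{"travel": [0,0,-0.17],"angular": [0,0,0],"gripper": 0.1},{"travel": [0,0,-0.185],"angular": [0,0,0],"gripper": 0.1},{"travel": [0,0,-0.192],"angular": [0,0,0],"gripper": 0.1},{"travel": [0,0,-0.196],"angular": [0,0,0],"gripper": 0.1},{"travel": [0,0,-0.196],"angular": [0,0,0],"gripper": 0.1},{"travel": [0,0,-0.196],"angular": [0,0,0],"gripper": 0.1}]'

```text
t: 6.55
tool_pos: [0.4964, -0.4078, 0.0288]
tool_rot: [0.166, 3.136, -0.002]
contact_force: [-0.1, 1.0, 0.4]
opening: 0.0303
grip_force: 28.2
```

>>> step_arm --targets '[{"travel": [0,0,-0.004],"angular": [0,0,0],"gripper": 0.1},{"travel": [0,0,-0.006],"angular": [0,0,0],"gripper": 0.1},{"travel": [0,0,-0.006],"angular": [0,0,0],"gripper": 0.1}]'

```text
t: 6.85
tool_pos: [0.4967, -0.4082, 0.027]
tool_rot: [0.166, 3.136, -0.002]
contact_force: [-3.4, 2.5, 9.1]
opening: 0.0299
grip_force: 29.4
```

>>> step_arm --targets '[{"travel": [0,0,0.002],"angular": [0,0,0],"gripper": 0.4},{"travel": [0,0,0.002],"angular": [0,0,0],"gripper": 0.55},{"travel": [0,0,0.002],"angular": [0,0,0],"gripper": 0.6},{"travel": [0,0,0.002],"angular": [0,0,0],"gripper": 0.6},{"travel": [0,0,0.04],"angular": [0,0,0],"gripper": 0.6},{"travel": [0,0,0.1],"angular": [0,0,0],"gripper": 0.6},{"travel": [0,0,0.17],"angular": [0,0,0],"gripper": 0.6},{"travel": [0,0,0.23],"angular": [0,0,0],"gripper": 0.5},{"travel": [0,0,0.23],"angular": [0,0,0],"gripper": 0.5}]'

```text
t: 7.75
tool_pos: [0.4987, -0.4101, 0.17]
tool_rot: [0.165, 3.128, -0.013]
contact_force: [0.5, -0.8, 0.3]
opening: 0.0427
grip_force: 0.0
```

>>> step_arm --targets '[{"travel": [0,0.06,0],"angular": [0,0,-0.055],"gripper": 0.5},{"travel": [0,0.14,0],"angular": [0,0,-0.055],"gripper": 0.5},{"travel": [0,0.22,0],"angular": [0,0,-0.055],"gripper": 0.5},{"travel": [0,0.3,0],"angular": [0,0,-0.055],"gripper": 0.5},{"travel": [0,0.38,0],"angular": [0,0,-0.055],"gripper": 0.5},{"travel": [0,0.46,0],"angular": [0,0,-0.055],"gripper": 0.5},{"travel": [-0.01,0.54,0],"angular": [0,0,-0.055],"gripper": 0.5},{"travel": [-0.01,0.62,0],"angular": [0,0,-0.055],"gripper": 0.5},{"travel": [-0.01,0.7,0],"angular": [0,0,-0.055],"gripper": 0.5},{"travel": [-0.01,0.76,0],"angular": [0,0,-0.055],"gripper": 0.5}]'

```text
t: 8.75
tool_pos: [0.489, 0.0512, 0.1616]
tool_rot: [-0.231, -3.132, -0.001]
contact_force: [0.5, 0.3, 0.6]
opening: 0.043
grip_force: 0.0
```

>>> step_arm --targets '[{"travel": [0,0.057,0],"angular": [0,0,0],"gripper": 0.5},{"travel": [0,0.057,0],"angular": [0,0,0],"gripper": 0.5},{"travel": [0,0.057,0],"angular": [0,0,0],"gripper": 0.5},{"travel": [0,0.057,0],"angular": [0,0,0],"gripper": 0.5}]'

```text
t: 9.15
tool_pos: [0.4898, 0.0821, 0.1618]
tool_rot: [-0.234, -3.132, 0.001]
contact_force: [-0.7, -0.5, -0.9]
opening: 0.0428
grip_force: 0.0
```

```bash
python3 - <<'E'
from h import *
o=ctrl.get_obs();print(o['tool_pos'],o['tool_rot'])
c=cam('wrist');cv2.imwrite('pics/w3.png',c[0][:,:,::-1])
for p in[(.4915,.083,.083),(.4828,.013,.053),(.4689,-.0573,.081)]:print(px(c,p))
E
```

```text
[0.48977227 0.0821395  0.16181329] [-2.34474509e-01 -3.13211470e+00  7.68234427e-04]
[325.78409567 247.9355657 ]
[220.54085854 234.50343857]
[ 89.90776282 244.177555  ]
```

View pics/w3.png

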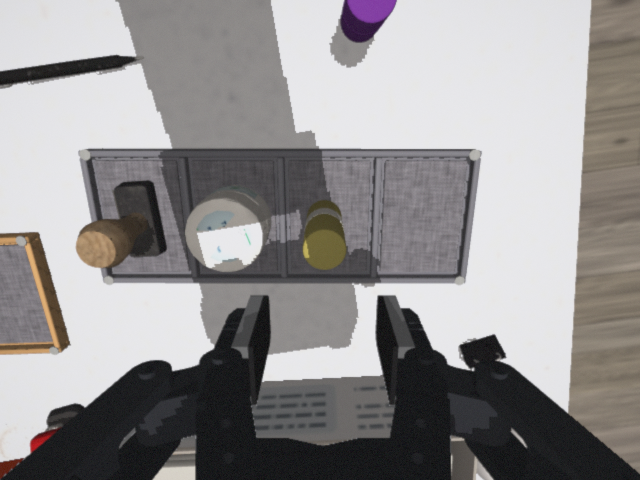

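The roll's top is at (324,248), with (326,248) predicted, so I'm centred over it. The stamp's block looks turned about 0.08 rad.

>>> step_arm --targets '[{"travel": [0.002,0,-0.04],"angular": [0,0,0],"gripper": 0.5},{"travel": [0.003,0,-0.08],"angular": [0,0,0],"gripper": 0.5},{"travel": [0.003,0,-0.12],"angular": [0,0,0],"gripper": 0.5},{"travel": [0.003,0,-0.16],"angular": [0,0,0],"gripper": 0.5},{"travel": [0.003,0,-0.195],"angular": [0,0,0],"gripper": 0.5},{"travel": [0.003,0,-0.206],"angular": [0,0,0],"gripper": 0.5},{"travel": [0.003,0,-0.206],"angular": [0,0,0],"gripper": 0.5},{"travel": [0.003,0,-0.206],"angular": [0,0,0],"gripper": 0.3},{"travel": [0.003,0,-0.206],"angular": [0,0,0],"gripper": 0.1},{"travel": [0.003,0,-0.206],"angular": [0,0,0],"gripper": 0.1}]' --squeeze 40

```text
t: 10.2
tool_pos: [0.4928, 0.0828, 0.0401]
tool_rot: [0.233, 3.13, -0.0]
contact_force: [0.4, -1.0, 1.3]
opening: 0.0251
grip_force: 39.4
```

>>> step_arm --targets '[{"travel": [0,0,0],"angular": [0,0,0],"gripper": 0.1},{"travel": [0,0,0],"angular": [0,0,0],"gripper": 0.1}]'

```text
t: 10.4
tool_pos: [0.4928, 0.0828, 0.04]
tool_rot: [0.233, 3.131, -0.001]
contact_force: [0.0, -1.4, 5.4]
opening: 0.0259
grip_force: 39.6
```

>>> step_arm --targets '[{"travel": [0,0,0.02],"angular": [0,0,0],"gripper": 0.1},{"travel": [0,0,0.06],"angular": [0,0,0],"gripper": 0.1},{"travel": [0,0,0.12],"angular": [0,0,0],"gripper": 0.1},{"travel": [0,0,0.17],"angular": [0,0,0],"gripper": 0.1},{"travel": [0,0,0.2],"angular": [0,0,0],"gripper": 0.1},{"travel": [0,-0.02,0.2],"angular": [0,0,0],"gripper": 0.1},{"travel": [0,-0.05,0.2],"angular": [0,0,0],"gripper": 0.1},{"travel": [0,-0.1,0.2],"angular": [0,0,0],"gripper": 0.1},{"travel": [0,-0.15,0.2],"angular": [0,0,0],"gripper": 0.1},{"travel": [0,-0.2,0.2],"angular": [0,0,0],"gripper": 0.1}]'

```text
t: 11.4
tool_pos: [0.4901, -0.0384, 0.1565]
tool_rot: [-0.233, -3.129, -0.001]
contact_force: [0.2, -0.7, -1.9]
opening: 0.0256
grip_force: 39.7
```

>>> step_arm --targets '[{"travel": [0,-0.06,0],"angular": [0,0,0.055],"gripper": 0.1},{"travel": [0,-0.12,0],"angular": [0,0,0.055],"gripper": 0.1},{"travel": [0,-0.18,0],"angular": [0,0,0.055],"gripper": 0.1},{"travel": [0,-0.24,0],"angular": [0,0,0.055],"gripper": 0.1},{"travel": [0.01,-0.3,0],"angular": [0,0,0.055],"gripper": 0.1},{"travel": [0.021,-0.36,0],"angular": [0,0,0.055],"gripper": 0.1},{"travel": [0.021,-0.42,0],"angular": [0,0,0.055],"gripper": 0.1},{"travel": [0.021,-0.46,0],"angular": [0,0,0.055],"gripper": 0.1},{"travel": [0.021,-0.485,0],"angular": [0,0,0.055],"gripper": 0.1},{"travel": [0.021,-0.497,0],"angular": [0,0,0.055],"gripper": 0.1}]'

```text
t: 12.4
tool_pos: [0.5031, -0.3361, 0.157]
tool_rot: [-0.168, -3.135, -0.003]
contact_force: [0.1, 0.6, -3.0]
opening: 0.0257
grip_force: 39.8
```

>>> step_arm --targets '[{"travel": [0,0,0],"angular": [0,0,0],"gripper": 0.1},{"travel": [0,0,0],"angular": [0,0,0],"gripper": 0.1}]'

```text
t: 12.6
tool_pos: [0.5042, -0.3343, 0.1582]
tool_rot: [-0.164, -3.137, -0.002]
contact_force: [-0.5, -0.4, -2.4]
opening: 0.0256
grip_force: 39.8
```

>>> step_arm --targets '[{"travel": [0,0,-0.04],"angular": [0,0,0],"gripper": 0.1},{"travel": [0,0,-0.08],"angular": [0,0,0],"gripper": 0.1},{"travel": [0,0,-0.12],"angular": [0,0,0],"gripper": 0.1},{"travel": [0,0,-0.15],"angular": [0,0,0],"gripper": 0.1},{"travel": [0,0,-0.17],"angular": [0,0,0],"gripper": 0.1},{"travel": [0,0,-0.185],"angular": [0,0,0],"gripper": 0.1},{"travel": [0,0,-0.193],"angular": [0,0,0],"gripper": 0.1},{"travel": [0,0,-0.196],"angular": [0,0,0],"gripper": 0.1},{"travel": [0,0,-0.198],"angular": [0,0,0],"gripper": 0.1},{"travel": [0,0,-0.198],"angular": [0,0,0],"gripper": 0.1}]'

```text
t: 13.6
tool_pos: [0.5047, -0.3356, 0.0406]
tool_rot: [0.166, 3.136, -0.001]
contact_force: [0.3, -0.4, -2.1]
opening: 0.0257
grip_force: 39.8
```

>>> step_arm --targets '[{"travel": [0,0,-0.002],"angular": [0,0,0],"gripper": 0.1},{"travel": [0,0,-0.002],"angular": [0,0,0],"gripper": 0.1}]'

```text
t: 13.8
tool_pos: [0.5049, -0.3358, 0.0401]
tool_rot: [0.166, 3.136, -0.001]
contact_force: [-1.6, 1.8, 3.1]
opening: 0.0256
grip_force: 40.2
```

Contact, so I'm releasing and lifting straight up.

>>> step_arm --targets '[{"travel": [0,0,0],"angular": [0,0,0],"gripper": 0.35},{"travel": [0,0,0],"angular": [0,0,0],"gripper": 0.5},{"travel": [0,0,0],"angular": [0,0,0],"gripper": 0.5},{"travel": [0,0,0],"angular": [0,0,0],"gripper": 0.5},{"travel": [0,0,0.03],"angular": [0,0,0],"gripper": 0.5},{"travel": [0,0,0.08],"angular": [0,0,0],"gripper": 0.5},{"travel": [0,0,0.14],"angular": [0,0,0],"gripper": 0.5},{"travel": [0,0,0.2],"angular": [0,0,0],"gripper": 0.6},{"travel": [0,0,0.22],"angular": [0,0,0],"gripper": 0.8},{"travel": [0,0,0.22],"angular": [0,0,0],"gripper": 0.8}]'

```text
t: 14.8
tool_pos: [0.5055, -0.3363, 0.1735]
tool_rot: [0.165, 3.133, -0.005]
contact_force: [0.4, 0.2, -0.6]
opening: 0.0684
grip_force: 0.0
```

>>> step_arm --targets '[{"travel": [-0.01,0.05,0],"angular": [0,0,-0.055],"gripper": 0.8},{"travel": [-0.02,0.12,0],"angular": [0,0,-0.055],"gripper": 0.8},{"travel": [-0.03,0.19,0],"angular": [0,0,-0.055],"gripper": 0.8},{"travel": [-0.037,0.26,0],"angular": [0,0,-0.055],"gripper": 0.8},{"travel": [-0.037,0.33,0],"angular": [0,0,-0.055],"gripper": 0.8},{"travel": [-0.037,0.4,0],"angular": [0,0,-0.055],"gripper": 0.8},{"travel": [-0.037,0.47,0],"angular": [0,0,-0.055],"gripper": 0.8},{"travel": [-0.037,0.53,0],"angular": [0,0,-0.055],"gripper": 0.8},{"travel": [-0.037,0.582,0],"angular": [0,0,-0.055],"gripper": 0.8},{"travel": [-0.037,0.582,0],"angular": [0,0,-0.055],"gripper": 0.8}]'

```text
t: 15.8
tool_pos: [0.4804, 0.017, 0.1679]
tool_rot: [-0.226, -3.129, -0.002]
contact_force: [1.0, -0.4, -0.0]
opening: 0.0684
grip_force: 0.0
```

>>> step_arm --targets '[{"travel": [0,0,0],"angular": [0,0,0],"gripper": 0.8},{"travel": [0,0,0],"angular": [0,0,0],"gripper": 0.8}]'

```text
t: 16.0
tool_pos: [0.4815, 0.0133, 0.1693]
tool_rot: [-0.234, -3.131, 0.0]
contact_force: [-0.1, 0.4, 0.2]
opening: 0.0682
grip_force: 0.0
```

```bash
python3 - <<'E'
from h import *
o=ctrl.get_obs();print(o['tool_pos'],o['tool_rot'])
c=cam('wrist');cv2.imwrite('pics/w4.png',c[0][:,:,::-1])
for p in[(.4828,.013,.052),(.4689,-.0573,.081)]:print(px(c,p))
E
```

```text
[0.48152497 0.01330329 0.16932251] [-2.34234573e-01 -3.13057932e+00  4.29615112e-04]
[323.66765101 228.03819209]
[208.05139682 237.15565923]
```

View pics/w4.png

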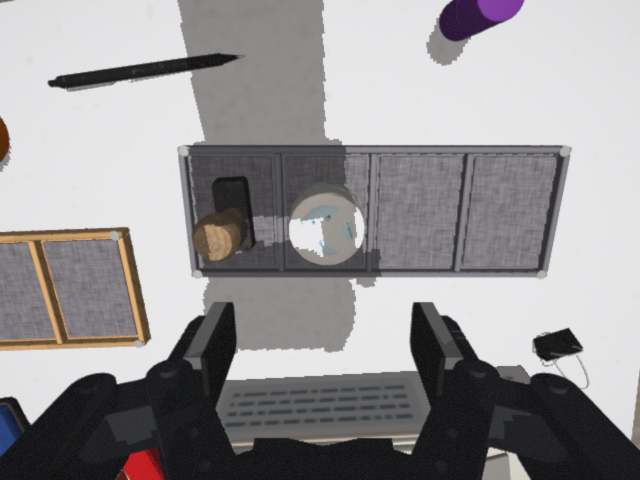

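The pot's lid is at (327,229), with (324,228) predicted, so I'm shifting y by +2 mm. The stamp's top is at (214,237), about 4 mm to the +y side of my first estimate.

>>> step_arm --targets '[{"travel": [0.002,0.003,-0.05],"angular": [0,0,0],"gripper": 0.78},{"travel": [0.002,0.003,-0.1],"angular": [0,0,0],"gripper": 0.78},{"travel": [0.002,0.003,-0.15],"angular": [0,0,0],"gripper": 0.78},{"travel": [0.002,0.003,-0.19],"angular": [0,0,0],"gripper": 0.78},{"travel": [0.002,0.003,-0.22],"angular": [0,0,0],"gripper": 0.78},{"travel": [0.002,0.003,-0.24],"angular": [0,0,0],"gripper": 0.78},{"travel": [0.002,0.003,-0.245],"angular": [0,0,0],"gripper": 0.78},{"travel": [0.002,0.003,-0.245],"angular": [0,0,0],"gripper": 0.5},{"travel": [0.002,0.003,-0.245],"angular": [0,0,0],"gripper": 0.4},{"travel": [0.002,0.003,-0.245],"angular": [0,0,0],"gripper": 0.4}]' --squeeze 30

```text
t: 17.05
tool_pos: [0.4887, 0.014, 0.0313]
tool_rot: [0.235, 3.124, -0.004]
contact_force: [-10.0, 4.9, 33.4]
opening: 0.0524
grip_force: 42.0
```

>>> step_arm --targets '[{"travel": [0,0,0],"angular": [0,0,0],"gripper": 0.4},{"travel": [0,0,0],"angular": [0,0,0],"gripper": 0.4}]'

```text
t: 17.25
tool_pos: [0.4887, 0.014, 0.0312]
tool_rot: [0.235, 3.124, -0.004]
contact_force: [-10.6, 3.7, 32.8]
opening: 0.0528
grip_force: 42.0
```

>>> step_arm --targets '[{"travel": [0,0,0.006],"angular": [0,0,0],"gripper": 0.4},{"travel": [0,0,0.012],"angular": [0,0,0],"gripper": 0.4},{"travel": [0,0,0.015],"angular": [0,0,0],"gripper": 0.4},{"travel": [0,0,0.015],"angular": [0,0,0],"gripper": 0.4}]'

```text
t: 17.65
tool_pos: [0.4831, 0.0154, 0.0324]
tool_rot: [-0.234, -3.132, -0.0]
contact_force: [-0.4, 0.1, -0.9]
opening: 0.0529
grip_force: 31.5
```

```bash
python3 - <<'E'
from h import *
c=cam('wrist');crop(c,160,130,480,370,2,'pics/w5.png')
E
```

```text
(no output)
```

View pics/w5.png

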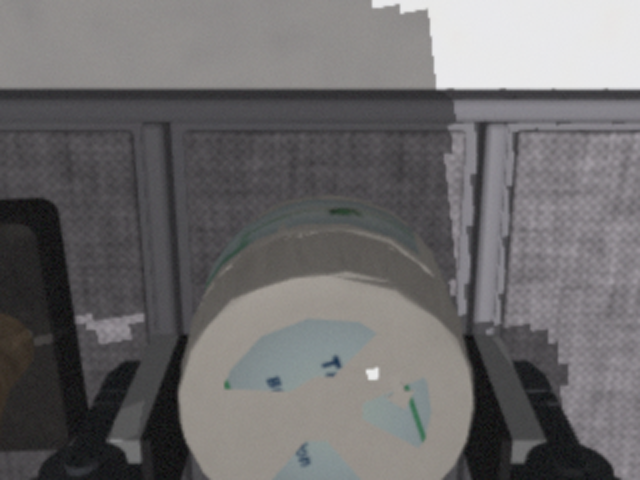

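The pot is held level between the pads, with its lid centred near (325,400) in the crop. The force has gone back to about zero.

>>> step_arm --targets '[{"travel": [0,0,0.02],"angular": [0,0,0],"gripper": 0.4},{"travel": [0,0,0.06],"angular": [0,0,0],"gripper": 0.4},{"travel": [0,0,0.12],"angular": [0,0,0],"gripper": 0.4},{"travel": [0,0,0.17],"angular": [0,0,0],"gripper": 0.4},{"travel": [0,0,0.2],"angular": [0,0,0],"gripper": 0.4},{"travel": [0,-0.02,0.2],"angular": [0,0,0.055],"gripper": 0.4},{"travel": [0.01,-0.05,0.2],"angular": [0,0,0.055],"gripper": 0.4},{"travel": [0.02,-0.1,0.2],"angular": [0,0,0.055],"gripper": 0.4},{"travel": [0.03,-0.15,0.2],"angular": [0,0,0.055],"gripper": 0.4},{"travel": [0.048,-0.2,0.2],"angular": [0,0,0.055],"gripper": 0.4}]'

```text
t: 18.7
tool_pos: [0.512, -0.1052, 0.1531]
tool_rot: [-0.165, -3.137, -0.0]
contact_force: [0.7, 1.0, -1.1]
opening: 0.0528
grip_force: 31.8
```

>>> step_arm --targets '[{"travel": [0,-0.06,0],"angular": [0,0,0],"gripper": 0.4},{"travel": [0,-0.12,0],"angular": [0,0,0],"gripper": 0.4},{"travel": [0,-0.18,0],"angular": [0,0,0],"gripper": 0.4},{"travel": [0,-0.22,0],"angular": [0,0,0],"gripper": 0.4},{"travel": [0,-0.25,0],"angular": [0,0,0],"gripper": 0.4},{"travel": [0,-0.265,0],"angular": [0,0,0],"gripper": 0.4},{"travel": [0,-0.265,0],"angular": [0,0,0],"gripper": 0.4},{"travel": [0,-0.265,0],"angular": [0,0,0],"gripper": 0.4},{"travel": [0,-0.265,0],"angular": [0,0,0],"gripper": 0.4}]'

```text
t: 19.6
tool_pos: [0.5122, -0.2622, 0.1526]
tool_rot: [-0.164, -3.137, -0.001]
contact_force: [-0.2, 0.1, -1.5]
opening: 0.0524
grip_force: 31.8
```

>>> step_arm --targets '[{"travel": [0,-0.002,-0.04],"angular": [0,0,0],"gripper": 0.4},{"travel": [0,-0.002,-0.08],"angular": [0,0,0],"gripper": 0.4},{"travel": [0,-0.002,-0.12],"angular": [0,0,0],"gripper": 0.4},{"travel": [0,-0.002,-0.15],"angular": [0,0,0],"gripper": 0.4},{"travel": [0,-0.002,-0.175],"angular": [0,0,0],"gripper": 0.4},{"travel": [0,-0.002,-0.19],"angular": [0,0,0],"gripper": 0.4},{"travel": [0,-0.002,-0.196],"angular": [0,0,0],"gripper": 0.4},{"travel": [0,-0.002,-0.2],"angular": [0,0,0],"gripper": 0.4},{"travel": [0,-0.002,-0.202],"angular": [0,0,0],"gripper": 0.4},{"travel": [0,-0.002,-0.202],"angular": [0,0,0],"gripper": 0.4}]'

```text
t: 20.6
tool_pos: [0.5126, -0.2648, 0.0322]
tool_rot: [0.166, 3.136, -0.001]
contact_force: [-0.7, -0.0, -1.1]
opening: 0.0527
grip_force: 31.8
```

>>> step_arm --targets '[{"travel": [0,0,-0.001],"angular": [0,0,0],"gripper": 0.4},{"travel": [0,0,-0.001],"angular": [0,0,0],"gripper": 0.4}]'

```text
t: 20.8
tool_pos: [0.5124, -0.2647, 0.0313]
tool_rot: [0.166, 3.137, -0.001]
contact_force: [0.6, 0.5, -0.8]
opening: 0.0534
grip_force: 31.8
```

>>> step_arm --targets '[{"travel": [0,0,-0.001],"angular": [0,0,0],"gripper": 0.4},{"travel": [0,0,-0.002],"angular": [0,0,0],"gripper": 0.4},{"travel": [0,0,-0.002],"angular": [0,0,0],"gripper": 0.4}]'

```text
t: 21.1
tool_pos: [0.5123, -0.2647, 0.0311]
tool_rot: [-0.165, -3.137, 0.0]
contact_force: [-3.3, 1.4, 6.2]
opening: 0.0527
grip_force: 32.6
```

>>> step_arm --targets '[{"travel": [0,0,0.001],"angular": [0,0,0],"gripper": 0.7},{"travel": [0,0,0.002],"angular": [0,0,0],"gripper": 0.78},{"travel": [0,0,0.002],"angular": [0,0,0],"gripper": 0.78},{"travel": [0,0,0.002],"angular": [0,0,0],"gripper": 0.78},{"travel": [0,0,0.04],"angular": [0,0,0],"gripper": 0.78},{"travel": [0,0,0.09],"angular": [0,0,0],"gripper": 0.78},{"travel": [0,0,0.15],"angular": [0,0,0],"gripper": 0.7},{"travel": [0,0,0.21],"angular": [0,0,0],"gripper": 0.6},{"travel": [0,0,0.23],"angular": [0,0,0],"gripper": 0.6},{"travel": [0,0,0.23],"angular": [0,0,0],"gripper": 0.6}]'

```text
t: 22.1
tool_pos: [0.5134, -0.2653, 0.1702]
tool_rot: [0.165, 3.133, -0.004]
contact_force: [0.2, 0.2, 0.5]
opening: 0.0513
grip_force: 0.0
```

>>> step_arm --targets '[{"travel": [-0.01,0.05,0],"angular": [0,0,-0.055],"gripper": 0.6},{"travel": [-0.03,0.11,0],"angular": [0,0,-0.055],"gripper": 0.6},{"travel": [-0.05,0.18,0],"angular": [0,0,-0.055],"gripper": 0.6},{"travel": [-0.07,0.25,0],"angular": [0,0,-0.055],"gripper": 0.6},{"travel": [-0.072,0.31,0],"angular": [0,0,-0.055],"gripper": 0.6},{"travel": [-0.072,0.35,0],"angular": [0,0,-0.055],"gripper": 0.6},{"travel": [-0.072,0.35,0],"angular": [0,0,-0.055],"gripper": 0.6},{"travel": [-0.072,0.35,0],"angular": [0,0,-0.055],"gripper": 0.6},{"travel": [-0.072,0.35,0],"angular": [0,0,-0.055],"gripper": 0.6}]'

```text
t: 23.0
tool_pos: [0.4685, -0.0551, 0.1665]
tool_rot: [-0.234, -3.131, 0.0]
contact_force: [-0.2, -0.2, 0.6]
opening: 0.051
grip_force: 0.0
```

```bash
python3 - <<'E'
from h import *
o=ctrl.get_obs();print(o['tool_pos'],o['tool_rot'])
c=cam('wrist');cv2.imwrite('pics/w6.png',c[0][:,:,::-1])
for p in[(.469,-.0535,.081),(.469,-.0535,.023)]:print(px(c,p))
E
```

```text
[ 0.46846796 -0.05512946  0.16648136] [-2.34396437e-01 -3.13081689e+00  2.05008337e-05]
[326.61436524 242.30831301]
[325.93619003 216.11466145]
```

View pics/w6.png

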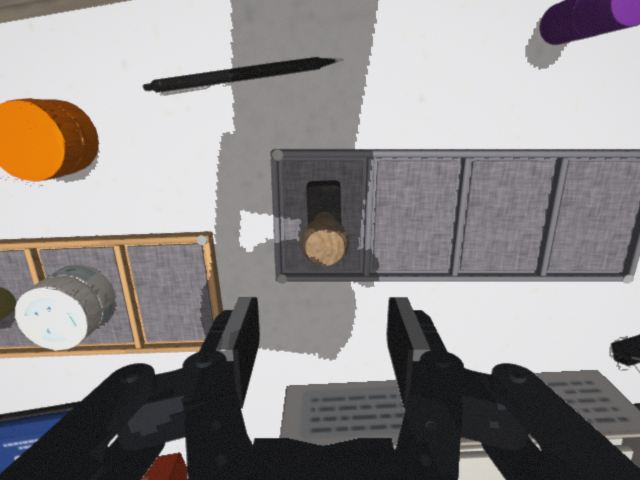

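The stamp's knob is at (325,243), with (327,242) predicted. It stands upright and centred, so I'm descending.

>>> step_arm --targets '[{"travel": [0.001,0.001,-0.04],"angular": [0,0,0],"gripper": 0.6},{"travel": [0.001,0.001,-0.08],"angular": [0,0,0],"gripper": 0.6},{"travel": [0.001,0.001,-0.12],"angular": [0,0,0],"gripper": 0.6},{"travel": [0.001,0.001,-0.16],"angular": [0,0,0],"gripper": 0.6},{"travel": [0.001,0.001,-0.195],"angular": [0,0,0],"gripper": 0.6},{"travel": [0.001,0.001,-0.214],"angular": [0,0,0],"gripper": 0.6},{"travel": [0.001,0.001,-0.214],"angular": [0,0,0],"gripper": 0.5},{"travel": [0.001,0.001,-0.214],"angular": [0,0,0],"gripper": 0.2},{"travel": [0.001,0.001,-0.214],"angular": [0,0,0],"gripper": 0.1},{"travel": [0.001,0.001,-0.214],"angular": [0,0,0],"gripper": 0.1}]' --squeeze 30

```text
t: 24.05
tool_pos: [0.4704, -0.0542, 0.0405]
tool_rot: [0.233, 3.131, -0.001]
contact_force: [0.7, -0.5, -0.8]
opening: 0.0286
grip_force: 29.6
```

>>> step_arm --targets '[{"travel": [0,0,0],"angular": [0,0,0],"gripper": 0.1},{"travel": [0,0,0],"angular": [0,0,0],"gripper": 0.1}]'

```text
t: 24.25
tool_pos: [0.47, -0.0539, 0.0399]
tool_rot: [0.233, 3.132, -0.0]
contact_force: [0.5, -0.4, 0.0]
opening: 0.0288
grip_force: 29.6
```

>>> step_arm --targets '[{"travel": [0,0,0.02],"angular": [0,0,0],"gripper": 0.1},{"travel": [0,0,0.06],"angular": [0,0,0],"gripper": 0.1},{"travel": [0,0,0.11],"angular": [0,0,0],"gripper": 0.1},{"travel": [0,0,0.15],"angular": [0,0,0],"gripper": 0.1},{"travel": [0,-0.01,0.17],"angular": [0,0,0],"gripper": 0.1},{"travel": [0.02,-0.05,0.17],"angular": [0,0,0.03],"gripper": 0.1},{"travel": [0.04,-0.1,0.17],"angular": [0,0,0.055],"gripper": 0.1},{"travel": [0.06,-0.15,0.17],"angular": [0,0,0.055],"gripper": 0.1},{"travel": [0.08,-0.2,0.17],"angular": [0,0,0.055],"gripper": 0.1},{"travel": [0.083,-0.23,0.17],"angular": [0,0,0.055],"gripper": 0.1}]'

```text
t: 25.25
tool_pos: [0.5197, -0.1941, 0.1412]
tool_rot: [-0.167, -3.137, 0.0]
contact_force: [0.1, 0.8, -1.2]
opening: 0.0291
grip_force: 29.7
```

>>> step_arm --targets '[{"travel": [0,0,0],"angular": [0,0,0],"gripper": 0.1},{"travel": [0,0,0],"angular": [0,0,0],"gripper": 0.1},{"travel": [0,0,0],"angular": [0,0,0],"gripper": 0.1}]'

```text
t: 25.55
tool_pos: [0.5188, -0.1909, 0.141]
tool_rot: [-0.164, -3.137, -0.001]
contact_force: [0.2, 0.5, -0.2]
opening: 0.0289
grip_force: 29.7
```

```bash
python3 - <<'E'
from h import *
c=cam('wrist');cv2.imwrite('pics/w7.png',c[0][:,:,::-1])
for p in[(.5197,-.1921,.009),(.512,-.2637,.052)]:print(px(c,p))
E
```

```text
[321.9877835  221.34384864]
[206.16709283 241.04980182]
```

View pics/w7.png

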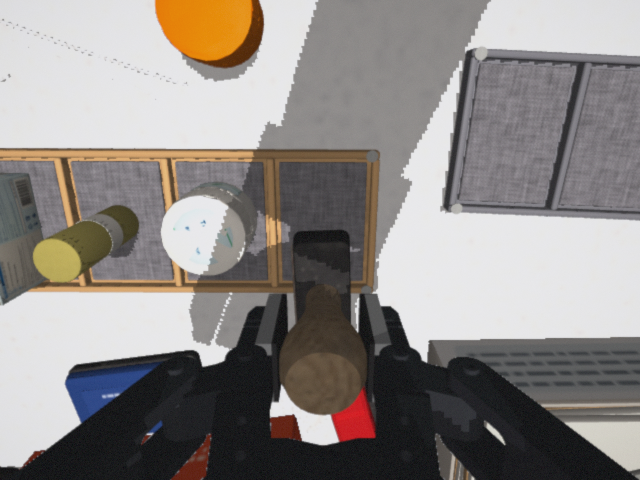

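The leftmost bay's centre is at (323,221), with (322,221) predicted. The stamp hangs upright, and the pot, roll and carton stand in their bays. I'm lowering the stamp.

>>> step_arm --targets '[{"travel": [0,0,-0.04],"angular": [0,0,0],"gripper": 0.1},{"travel": [0,0,-0.08],"angular": [0,0,0],"gripper": 0.1},{"travel": [0,0,-0.12],"angular": [0,0,0],"gripper": 0.1},{"travel": [0,0,-0.14],"angular": [0,0,0],"gripper": 0.1},{"travel": [0,0,-0.155],"angular": [0,0,0],"gripper": 0.1},{"travel": [0,0,-0.163],"angular": [0,0,0],"gripper": 0.1},{"travel": [0,0,-0.168],"angular": [0,0,0],"gripper": 0.1},{"travel": [0,0,-0.17],"angular": [0,0,0],"gripper": 0.1},{"travel": [0,0,-0.17],"angular": [0,0,0],"gripper": 0.1},{"travel": [0,0,-0.17],"angular": [0,0,0],"gripper": 0.1}]'

```text
t: 26.6
tool_pos: [0.5198, -0.1921, 0.04]
tool_rot: [0.166, 3.136, -0.001]
contact_force: [0.7, -0.1, 0.0]
opening: 0.0287
grip_force: 29.8
```

>>> step_arm --targets '[{"travel": [0,0,-0.002],"angular": [0,0,0],"gripper": 0.1},{"travel": [0,0,-0.002],"angular": [0,0,0],"gripper": 0.1}]'

```text
t: 26.8
tool_pos: [0.5201, -0.1923, 0.0399]
tool_rot: [0.165, 3.136, -0.001]
contact_force: [-3.8, 2.1, 7.6]
opening: 0.0288
grip_force: 30.1
```

>>> step_arm --targets '[{"travel": [0,0,0.001],"angular": [0,0,0],"gripper": 0.4},{"travel": [0,0,0.002],"angular": [0,0,0],"gripper": 0.54},{"travel": [0,0,0.002],"angular": [0,0,0],"gripper": 0.54},{"travel": [0,0,0.002],"angular": [0,0,0],"gripper": 0.54},{"travel": [0,0,0.03],"angular": [0,0,0],"gripper": 0.54},{"travel": [0,0,0.08],"angular": [0,0,0],"gripper": 0.54},{"travel": [0,0,0.14],"angular": [0,0,0],"gripper": 0.54},{"travel": [0,0,0.2],"angular": [0,0,0],"gripper": 0.54},{"travel": [0,0,0.25],"angular": [0,0,0],"gripper": 0.54}]'

```text
t: 27.7
tool_pos: [0.5196, -0.192, 0.1902]
tool_rot: [0.166, 3.136, -0.001]
contact_force: [0.8, -0.6, 0.6]
opening: 0.0461
grip_force: 0.0
```

>>> step_arm --targets '[{"travel": [-0.02,0.08,0],"angular": [0,0,0],"gripper": 0.54},{"travel": [-0.04,0.16,0],"angular": [0,0,0],"gripper": 0.54},{"travel": [-0.06,0.24,0],"angular": [0,0,0],"gripper": 0.54},{"travel": [-0.08,0.32,0],"angular": [0,0,0],"gripper": 0.54},{"travel": [-0.1,0.4,0],"angular": [0,0,0],"gripper": 0.54},{"travel": [-0.1,0.48,0],"angular": [0,0,0],"gripper": 0.54},{"travel": [-0.1,0.56,0],"angular": [0,0,0],"gripper": 0.54},{"travel": [-0.1,0.6,0],"angular": [0,0,0],"gripper": 0.54},{"travel": [-0.1,0.6,0],"angular": [0,0,0],"gripper": 0.54}]'

```text
t: 28.6
tool_pos: [0.4588, 0.1706, 0.188]
tool_rot: [-0.158, -3.137, -0.001]
contact_force: [0.1, -0.2, -0.4]
opening: 0.0462
grip_force: 0.0
```

```bash
python3 - <<'E'
from h import *
c=cam('top');crop(c,322,195,472,275,5,'pics/end.png')
B=[(.5197,-.1921),(.512,-.2637),(.5044,-.3353),(.4968,-.4069)]
for b,h in zip(B,(.081,.052,.083,.055)):print(((px(c,(*b,h))-[322,195]+.5)*5).round())
E
```

```text
[155. 126.]
[311. 170.]
[487. 179.]
[637. 220.]
```

View pics/end.png

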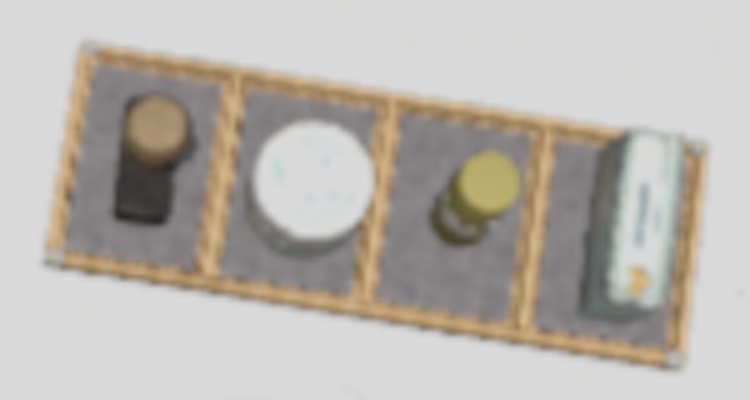

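Measured against expected top centres in the crop: stamp (157,130) and (155,126), pot (314,179) and (311,170), roll (488,181) and (487,179), carton (641,217) and (637,220). All are within about 4 mm of the bay centres and upright, so I'm handing in.

```bash
python3 -c "
from station import ctrl
print(ctrl.finish_job())"
```

```text
the job is handed in; nothing more can be done
None
```

The job is handed in: stamp, pot, coin roll and carton stand upright in the new tray, left to right (the reverse order), each within about 4 mm of its bay's centre in the last top view; the hand-in returned no verdict.

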